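Set up the sieve shaker for a particle-size run

ROBOT

A 6-joint arm with a two-finger parallel gripper is mounted at the origin on a cart in front of the work surface, level with it; the furniture and walls round the work are solid. World frame = base frame: x ahead of the robot, y to its left, z up, the work surface at z = 0. Lengths are in mm, angles in rad, forces in N, time in s.
With the tool pointing down it reaches from about 350 to 950 mm from the base axis. Payload 17.4 kg.
Tool frame: the origin (TCP) lies midway between the tips of the shut fingers; the grasp point (between the pads) lies env.tcp_to_grasp behind it (env.tcp_to_grasp is the distance from the TCP to the grasp point, in mm); z points along the fingers, y is the line along which they close (so a half turn about z gives the same grasp; the last joint's range is limited). The gripper opens to 93 mm and grips with 3 to 60 N. Pads are 15 mm wide; open, the fingers measure 128 mm over their backs; the gripper's body (75 mm by 188 mm) begins 65 mm behind the grasp point.
Start: joints at [1.212, 0.116, 1.442, -0, 1.584, -0.038], TCP at [212.853, 640.567, 218.646] pointing down, gripper open.
Joint ranges: [-2.83, 2.83], [-0.83, 2.19], [0.07, 2.5], [-1.14, 4.28], [0.01, 3], [-2.97, 2.97]. Speed limits (rad/s): [1.89, 1.89, 2.22, 3.14, 3.14, 3.14].

INTERFACE

Orientations are given as a rotation vector (axis times angle).
In Python, from rig import env gives the robot as it stands.
- The arm moves only by the tool servo_tool, never from a script. Its argument "series" is a list of rows, each an object of numbers: "wx", "wy", "wz": the turn, a rotation vector about the world's x, y, z in degrees; "tx", "ty", "tz": the shift along the world's x, y, z in mm; "fingers": the opening, from -1 (shut) to 1 (fully open). A call has 1 to 5 rows; each row shifts and turns the commanded pose from where the row before left it; what a row does not reach is not made up. A row lasts 1/8 s, in which the tool goes at most 62.5 mm and 10.7 degrees, less where a joint would pass 70% of its speed; a pose out of reach is approached as far as the arm can. A call with a gripper value outside its range is refused whole. The fingers move at their own pace and stop on an object; "newtons" is the grip in N (left out, the last holds). Time passes only in rows, so rows that do not move let the fingers close. It gives the time, the measured TCP pose, the force, the opening and the grip force at its end, in the units of the state.
- env.get_obs(): the state, without advancing time (a new reading comes with each control period).
- env.read_camera(name): name is "side" or "top"; returns the picture (384x512x3 uint8, red, green, blue); there is no depth.
- env.calibration(name): a dict with "mtx" (3x3 intrinsics, pixels), "D" ([k1, k2, p1, p2, k3] as OpenCV has them; the pictures are not rectified), "rvec" (rotation vector, rad) and "tvec" (3), from world to camera coordinates, as OpenCV has them. Camera axes: x right, y down, z forward; pixel columns grow to the right and rows downward; lengths in mm; the calibration is good to about 2 mm. A picture is of the moment at which its call begins. calibration takes no time and is no camera call.
- env.finish_job(): hands the job in; it is judged then, once.
The state is a dict: "t": time; "joint_pos": joint angles; "qd": joint speeds; "tau": joint torques, N m; "ee_pos": TCP position; "ee_rot": TCP orientation; "contact_force": force on the tool from outside, world axes, zero at the start; "wrist_torque": the same for the moment, N m; "finger_gap": finger opening in mm; "grip_force": force on a finger pad.
Only numpy, scipy, OpenCV 4.12 (cv2) and the standard library are available. Lean on these libraries where they do the work, as an engineer would, in place of code of your own. Each camera call takes 0.05 s, during which the arm holds its last target. There are 200 camera calls.

TASK

Set up the sieve shaker for a run: build the stack on the shaker's round seat from the bottom up, first the steel receiver pan, on it the fine blue sieve, on that the coarse orange sieve and the lid on top, each piece nested fully home in the one below. Stand the sample jar with the brown lid upright on the worktop just to the left of the shaker (as the robot sees it), beside the middle of its side and no more than 5 cm away from it. Leave the white-lidded jar and the empty beaker where they stand.

Things in the scene. Friction and masses are not known exactly. Their poses are not given: they have to be found in the camera images.
- shaker: The sieve shaker, fixed to the worktop: a grey square housing 110 x 110 mm, 36 mm high, with a round aluminium table on top. Its origin is the centre of its underside, z up. x points away from the robot, y to the robot's left; turned by up to 0.1 rad. Behind it is a wooden stool, solid: front legs at about x 0.61, y 0.08 and y -0.15, front rail from x = 0.57, 0.52 m up.
- shaker_seat (a point): Centre of the shaker's round seat, 48 mm above the worktop, where the underside of the pan comes to rest. A lip 6 mm high and 70 mm across inside (82 mm outside) surrounds it, 3 mm play around the pan.
- pan: The receiver pan: plain bare steel, closed floor, 64 mm across and 28 mm high, 0.11 kg. Its outside wall is straight from 8 mm to 28 mm above the underside and tapers in to 51 mm across at the bottom. Its origin is the centre of its underside, z up. The rim is 59 mm across inside, open 18 mm deep; a sieve seated on it has its underside 20 mm above the underside of the pan.
- fine_sieve: The fine sieve: blue frame, dense grey gauze, 64 mm across, 30 mm high, 0.09 kg. Origin: centre of underside. Tapered foot 8 mm high (44 mm across below, 53 mm at the shoulder); straight frame wall from 8 to 30 mm: grasp there. Rim 59 mm across inside, open 13 mm deep: the next piece's foot drops in with 3 mm play and its shoulder rests on the rim, its underside then 22 mm above this one's.
- coarse_sieve: The coarse sieve: orange frame, open wire mesh, 64 mm across, 30 mm high, 0.09 kg. Origin: centre of underside. Tapered foot 8 mm high (44 mm across below, 53 mm at the shoulder); straight frame wall from 8 to 30 mm: grasp there. Rim 59 mm across inside, open 13 mm deep: the next piece's foot drops in with 3 mm play and its shoulder rests on the rim, its underside then 22 mm above this one's.
- sieve_lid: The lid of the stack: a bright metal disc 65 mm across with a black knob in the middle, 0.08 kg, 33 mm high in all. Below the disc is the same tapered foot, 8 mm high; the disc runs from 8 to 12 mm and the knob, 17 mm across, from 12 to 33 mm above the underside; take it by the knob. Its origin is the centre of its underside, z up.
- sample_jar: The sample jar: a closed white plastic powder jar with a brown screw lid, 53 mm across and 77 mm high (body up to 61 mm, lid above), 0.13 kg. Its origin is the centre of its underside, z up. The cupboard's side wall stands at y = 0.37, left of everything, from x = 0.43 on.
- white_jar: Another closed powder jar, with a white lid, 58 mm across and 87 mm high, loose; it stands behind the shaker and stays where it is. Its origin is the centre of its underside, z up.
- beaker: An empty glass beaker with a spout, 52 mm across and 68 mm high, loose; it stands behind the shaker and stays where it is. Its origin is the centre of its underside, z up.

How it is judged (in metres and radians):
At the end, for the whole second after the job is handed in: Pan, fine, coarse sieve and lid stacked on the seat: each within 3 mm of its seated height, 6 mm of the axis below, 0.06 rad of upright. Sample jar upright on the worktop, its centre 78 to 145 mm left of the shaker's and at most 45 mm ahead or behind, along the shaker's axes. All at rest (horizontal distance between pan and shaker_seat below 0.006 m and z of pan in the frame of shaker_seat between -0.003 and 0.003 m and angle between each of pan, fine_sieve, coarse_sieve, sieve_lid, sample_jar's own z axis and vertical below 0.06 rad and horizontal distance between fine_sieve and pan below 0.006 m and z of fine_sieve in the frame of pan between 0.017 and 0.023 m and horizontal distance between coarse_sieve and fine_sieve below 0.006 m and z of coarse_sieve in the frame of fine_sieve between 0.019 and 0.025 m and horizontal distance between sieve_lid and coarse_sieve below 0.006 m and z of sieve_lid in the frame of coarse_sieve between 0.019 and 0.025 m and y of sample_jar in the frame of shaker between 0.078 and 0.145 m and x of sample_jar in the frame of shaker between -0.045 and 0.045 m and height (world z) of sample_jar between -0.005 and 0.005 m and linear speed of each of pan, fine_sieve, coarse_sieve, sieve_lid, sample_jar below 0.02 m/s); the robot touches nothing.
It fails at once if the white-lidded jar is shifted by more than 3 cm or tipped (distance of white_jar from where it was at the start of the episode above 0.03 m or angle between white_jar's own z axis and vertical above 0.4 rad).
It fails at once if the beaker is shifted by more than 3 cm or tipped (distance of beaker from where it was at the start of the episode above 0.03 m or angle between beaker's own z axis and vertical above 0.4 rad).
It also fails if it takes over 128 s, if anything falls off the work surface, if the arm or the gripper's body presses on something with over 40 N, if the wrist force passes 120 N, or if a joint passes its speed limit or range.

## Working session

There is one attempt and no reset: what is moved stays moved. The work goes in short steps, Python scripts to look and compute and a tool call to move; the robot and the scene stay as the last step left them, time stands still between calls to the robot, and variables do not carry over. Pictures are saved under pics/ and viewed, at most 14 in all, crops included, and the job is handed in when it is done.

Besides the shell and the picture viewer there is one more tool, called after "Request:" as name(argument=value, ...), one argument or row to a line, values as JSON. servo_tool: Moves the arm, as the interface text tells. Its arguments: {"type":"object","properties":{"series":{"type":"array"},"newtons":{"type":"number"}},"required":["series"]}

```bash
ls; mkdir -p pics
python3 - <<'E'
from rig import env
import cv2
for n in("side","top"):
    cv2.imwrite(f"pics/{n}0.png",env.read_camera(n)[:,:,::-1]); c=env.calibration(n); print(n,{k:__import__('numpy').round(v,3).tolist() for k,v in c.items()})
o=env.get_obs(); print(env.tcp_to_grasp,o)
E
```

```text
pics
side {'mtx': [[383.743, 0.0, 262.003], [0.0, 383.743, 192.278], [0.0, 0.0, 1.0]], 'D': [-0.06, 0.0, 0.0, 0.0, 0.0], 'rvec': [2.246, -1.336, 0.379], 'tvec': [-261.953, 416.557, 880.816]}
top {'mtx': [[449.367, 0.0, 258.628], [0.0, 449.367, 185.135], [0.0, 0.0, 1.0]], 'D': [-0.112, 0.0, 0.0, 0.0, 0.0], 'rvec': [2.116, -2.119, 0.106], 'tvec': [-20.309, 516.366, 1044.582]}
18.8 {'t': 0.1, 'joint_pos': array([ 1.21217205e+00,  1.16444926e-01,  1.44219366e+00, -1.61309079e-06,
        1.58399685e+00, -3.78136253e-02]), 'qd': array([ 0.00022717, -0.00046259, -0.00086399, -0.00054624,  0.00232781,
        0.00078822]), 'tau': array([ 2.00541093e-03, -7.22885084e+01, -6.23870659e+01,  7.82164908e-02,
        2.26355338e-02, -2.25992767e-05]), 'ee_pos': array([212.8059604 , 640.38634687, 217.97732555]), 'ee_rot': array([-5.01737397e-01, -3.10106129e+00,  1.60631866e-03]), 'contact_force': array([ 0.40509705,  0.48366066, -0.86550531]), 'wrist_torque': array([-0.01538484, -0.00917774, -0.03932295]), 'grip_force': 0.0, 'finger_gap': 93.137226099017}
```

View pics/side0.png

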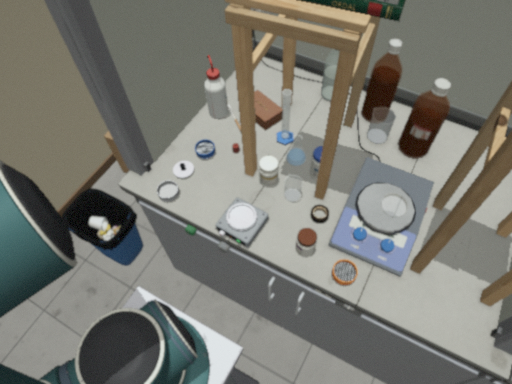

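View pics/top0.png

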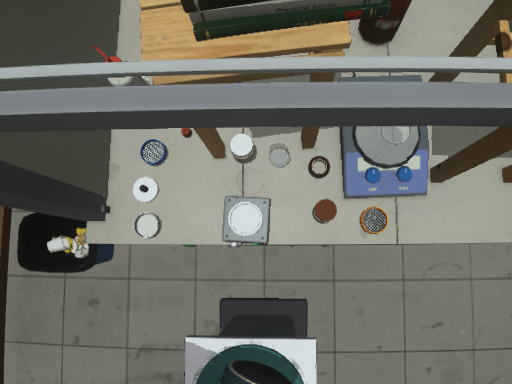

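The top view shows the blue sieve at (153,152), lid (146,189), pan (147,225), shaker (246,219), brown-lid jar (325,210), orange sieve (373,220), white jar (241,146) and beaker (280,154). The side view shows the same pieces. There is also a dark ring (an extra object) at top (319,167). I'll zoom in for precise rims.

```bash
cat > h.py <<'E'
import numpy as np, cv2
from rig import env
def cam(n):
    c=env.calibration(n); return [np.array(c[k],float) for k in("mtx","D","rvec","tvec")]
def ray(n,uv):
    K,D,r,t=cam(n); R=cv2.Rodrigues(r)[0]
    p=cv2.undistortPoints(np.array([[uv]],float),K,D)[0,0]
    d=R.T@np.array([p[0],p[1],1]); return -R.T@t.ravel(), d/np.linalg.norm(d)
def onz(n,uv,z):
    o,d=ray(n,uv); return o+d*(z-o[2])/d[2]
def tri(us,ut):
    (a,d),(b,e)=ray("side",us),ray("top",ut)
    s=np.linalg.lstsq(np.c_[d,-e],b-a,rcond=None)[0]
    p,q=a+s[0]*d,b+s[1]*e; return (p+q)/2,np.linalg.norm(p-q)
def proj(n,P):
    K,D,r,t=cam(n); return cv2.projectPoints(np.array(P,float).reshape(-1,3),r,t,K,D)[0][:,0]
def crop(n,x0,y0,x1,y1,s,f):
    im=env.read_camera(n)[:,:,::-1]; cv2.imwrite(f,cv2.resize(im[y0:y1,x0:x1],None,fx=s,fy=s,interpolation=cv2.INTER_CUBIC))
E
python3 - <<'E'
from h import *
crop("side",140,120,365,290,3.5,"pics/s1.png")
crop("top",120,125,400,255,2.8,"pics/t1.png")
E
```

```text
(no output)
```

View pics/s1.png

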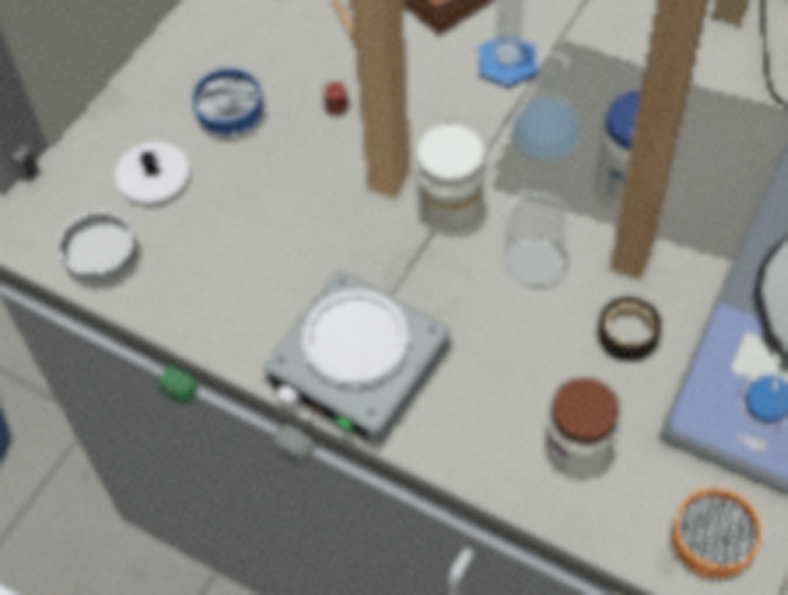

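View pics/t1.png

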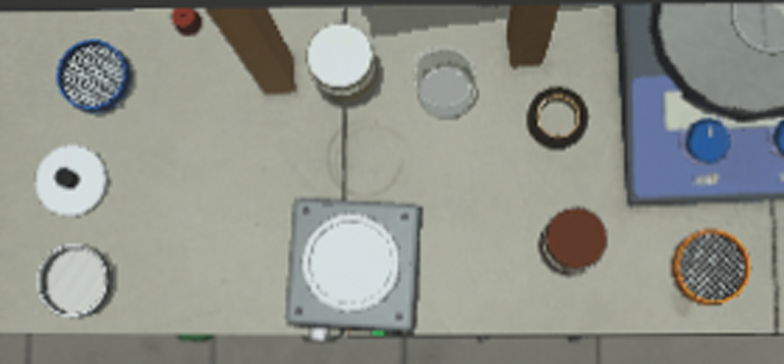

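The crops show clear rims. Side crop centres: fine (228,98), lid disc (152,172), pan (99,243), lip (355,336), jar top (585,409), coarse (717,532). Top crop centres: (94,75), (71,180), (75,280), (351,262), (574,239), (711,267).

Run:
```python
from h import *
S=dict(fine=(228,98),lid=(152,172),pan=(99,243),lip=(355,336),jar=(585,409),coarse=(717,532),wjar=(450,152),ring=(631,324))
T=dict(fine=(94,75),lid=(71,180),pan=(75,280),lip=(351,262),jar=(574,239),coarse=(711,267),wjar=(340,57),ring=(557,117))
H=dict(fine=30,lid=12,pan=28,lip=54,jar=77,coarse=30,wjar=87,ring=20)
for k in S:
    us=((S[k][0]+.5)/3.5-.5+140,(S[k][1]+.5)/3.5-.5+120); ut=((T[k][0]+.5)/2.8-.5+120,(T[k][1]+.5)/2.8-.5+125)
    p,e=tri(us,ut); print(k,p.round(1),round(e,1),'top@h',onz("top",ut,H[k])[:2].round(1),'side@h',onz("side",us,H[k])[:2].round(1))
f=lambda c:onz("top",(c[0]/2.8+120,c[1]/2.8+125),36)[:2]
c=[f(q) for q in((295,200),(421,206),(414,332),(287,326))]
print(np.round(c,1),np.mean(c,0)); 
for i in range(4):
    d=c[(i+1)%4]-c[i]; print(np.degrees(np.arctan2(d[1],d[0])).round(1),np.linalg.norm(d).round(1))
```

```text
fine [607.9 244.6  22. ] 4.8 top@h [604.7 244.2] side@h [604.1 237.9]
lid [514.5 266.6   6.7] 4.9 top@h [512.4 267. ] side@h [513.  261.2]
pan [423.4 254.2  22.5] 5.8 top@h [421.4 254.9] side@h [422.5 248.3]
lip [437.    8.4  48.3] 4.8 top@h [435.3   9.9] side@h [435.7   4.4]
jar [ 454.3 -178.7   68.8] 6.5 top@h [ 451.8 -175.1] side@h [ 452.1 -182.5]
coarse [ 434.1 -301.2   17.7] 5.9 top@h [ 431.7 -296.1] side@h [ 430.3 -303.7]
wjar [606.3  15.5  84.5] 5.5 top@h [604.2  17.6] side@h [606.2  12.3]
ring [ 567.7 -171.2   14.9] 7.2 top@h [ 564.8 -167.7] side@h [ 566.8 -174.9]
[[489.6  59.5]
 [483.9 -49.3]
 [376.4 -43.3]
 [381.3  65.1]] [432.79866608   7.99146254]
-93.0 109.0
176.8 107.7
87.4 108.4
-2.9 108.5
```

Request:
servo_tool(
  series=[
    {"tx": 7,"ty": -48,"wz": 3.7,"fingers": 1},
    {"tx": 7,"ty": -48,"wz": 3.7},
    {"tx": 7,"ty": -48,"wz": 3.7},
    {"tx": 7,"ty": -48,"wz": 3.7},
    {"tx": 7,"ty": -48,"wz": 3.6},
  ],
  newtons=20,
)

```text
schema error: expected keys wx, wy, wz, tx, ty, tz, fingers
```

Request:
servo_tool(
  series=[
    {"wx": 0,"wy": 0,"wz": 3.7,"tx": 7,"ty": -48,"tz": 0,"fingers": 1},
    {"wx": 0,"wy": 0,"wz": 3.7,"tx": 7,"ty": -48,"tz": 0,"fingers": 1},
    {"wx": 0,"wy": 0,"wz": 3.7,"tx": 7,"ty": -48,"tz": 0,"fingers": 1},
    {"wx": 0,"wy": 0,"wz": 3.7,"tx": 7,"ty": -48,"tz": 0,"fingers": 1},
    {"wx": 0,"wy": 0,"wz": 3.6,"tx": 7,"ty": -48,"tz": 0,"fingers": 1},
  ],
  newtons=20,
)

```text
t: 0.82
ee_pos: [247.8, 399.0, 218.5]
ee_rot: [-0.004, 3.141, -0.0]
contact_force: [0.2, -0.8, 0.2]
finger_gap: 93.1
grip_force: 0.0
```

Request:
servo_tool(
  series=[
    {"wx": 0,"wy": 0,"wz": 0,"tx": 8,"ty": -50,"tz": 0,"fingers": 1},
    {"wx": 0,"wy": 0,"wz": 0,"tx": 14,"ty": -50,"tz": 0,"fingers": 1},
    {"wx": 0,"wy": 0,"wz": 0,"tx": 50,"ty": -16,"tz": -20,"fingers": 1},
    {"wx": 0,"wy": 0,"wz": 0,"tx": 50,"ty": -16,"tz": -30,"fingers": 1},
    {"wx": 0,"wy": 0,"wz": 0,"tx": 50,"ty": -17,"tz": -35,"fingers": 1},
  ],
)

```text
t: 1.45
ee_pos: [420.9, 250.9, 133.8]
ee_rot: [-0.0, 3.14, 0.001]
contact_force: [0.5, 0.3, -0.1]
finger_gap: 92.9
grip_force: 0.0
```

Run:
```python
from h import *
print(env.get_obs()["ee_pos"].round(1))
crop("side",140,120,365,290,3.5,"pics/s2.png")
```

```text
[420.9 250.9 133.8]
```

View pics/s2.png

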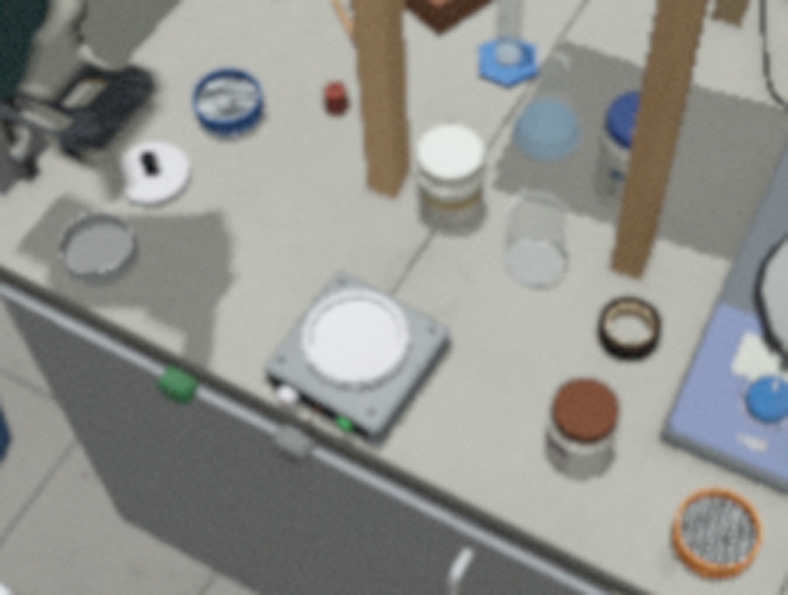

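The gripper's finger sits at about (90,110) in the crop, above and behind the pan at (99,243), which fits a tool 130 mm up. Descending.

Request:
servo_tool(
  series=[
    {"wx": 0,"wy": 0,"wz": 0,"tx": 0,"ty": 0,"tz": -40,"fingers": 1},
    {"wx": 0,"wy": 0,"wz": 0,"tx": 0,"ty": 0,"tz": -40,"fingers": 1},
    {"wx": 0,"wy": 0,"wz": 0,"tx": 0,"ty": 0,"tz": -29,"fingers": 1},
    {"wx": 0,"wy": 0,"wz": 0,"tx": 0,"ty": 0,"tz": -15,"fingers": 1},
    {"wx": 0,"wy": 0,"wz": 0,"tx": 0,"ty": 0,"tz": 0,"fingers": 0.4},
  ],
  newtons=10,
)

```text
t: 2.12
ee_pos: [418.9, 251.7, 9.7]
ee_rot: [0.001, -3.14, 0.001]
contact_force: [0.2, 0.3, 0.8]
finger_gap: 86.5
grip_force: 0.0
```

Request:
servo_tool(
  series=[
    {"wx": 0,"wy": 0,"wz": 0,"tx": 0,"ty": 0,"tz": 0,"fingers": 0.2},
    {"wx": 0,"wy": 0,"wz": 0,"tx": 0,"ty": 0,"tz": 0,"fingers": 0},
    {"wx": 0,"wy": 0,"wz": 0,"tx": 0,"ty": 0,"tz": 0,"fingers": 0},
  ],
)

```text
t: 2.5
ee_pos: [419.7, 252.2, 11.2]
ee_rot: [-0.001, 3.14, 0.002]
contact_force: [-0.4, 1.6, 6.5]
finger_gap: 62.3
grip_force: 9.9
```

Run:
```python
from h import *
im=[env.read_camera(n)[:,:,::-1] for n in("side","top")]
a=cv2.resize(im[0][120:230,130:230],None,fx=4,fy=4,interpolation=cv2.INTER_CUBIC);b=cv2.resize(im[1][140:250,120:215],None,fx=4,fy=4,interpolation=cv2.INTER_CUBIC)
cv2.imwrite("pics/g1.png",np.hstack([a,b]))
o=env.get_obs();print(o["ee_pos"],o["finger_gap"],o["grip_force"])
```

```text
[419.73931237 252.22961285  11.17950074] 62.611127145701026 9.935701042413712
```

View pics/g1.png

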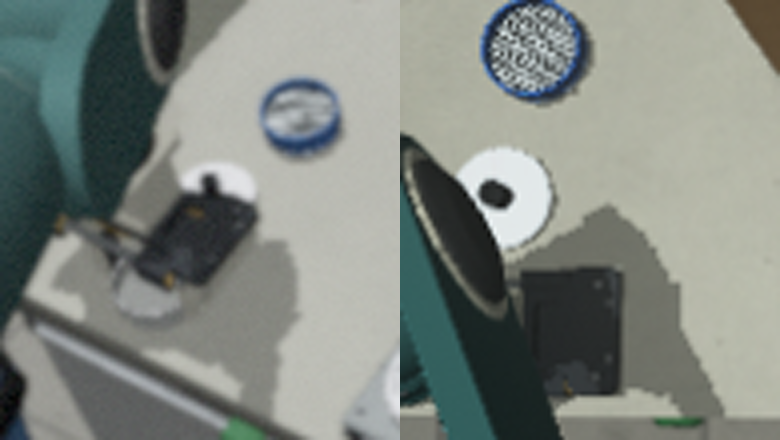

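The side crop shows the pan at (145,300) between the fingers. The top view is blocked by the gripper body. Grip is 9.9 N, so I'll lift.

Request:
servo_tool(
  series=[
    {"wx": 0,"wy": 0,"wz": 0,"tx": 0,"ty": 0,"tz": 0,"fingers": -0.2},
    {"wx": 0,"wy": 0,"wz": 0,"tx": 0,"ty": 0,"tz": 10,"fingers": -0.2},
    {"wx": 0,"wy": 0,"wz": 0,"tx": 0,"ty": 0,"tz": 40,"fingers": -0.2},
    {"wx": 0,"wy": 0,"wz": 0,"tx": 0,"ty": 0,"tz": 50,"fingers": -0.2},
    {"wx": 0,"wy": 0,"wz": 0,"tx": 0,"ty": 0,"tz": 0,"fingers": -0.2},
  ],
  newtons=20,
)

```text
t: 3.22
ee_pos: [420.6, 252.5, 114.5]
ee_rot: [-0.0, 3.136, 0.004]
contact_force: [-0.0, 0.7, -1.5]
finger_gap: 62.2
grip_force: 19.9
```

Request:
servo_tool(
  series=[
    {"wx": 0,"wy": 0,"wz": 0,"tx": 3,"ty": -49,"tz": 0,"fingers": -0.2},
    {"wx": 0,"wy": 0,"wz": 0,"tx": 3,"ty": -49,"tz": 0,"fingers": -0.2},
    {"wx": 0,"wy": 0,"wz": 0,"tx": 3,"ty": -49,"tz": 0,"fingers": -0.2},
    {"wx": 0,"wy": 0,"wz": 0,"tx": 3,"ty": -49,"tz": 0,"fingers": -0.2},
    {"wx": 0,"wy": 0,"wz": 0,"tx": 3,"ty": -49,"tz": 0,"fingers": -0.2},
  ],
)

```text
t: 3.85
ee_pos: [433.6, 5.2, 109.5]
ee_rot: [0.001, -3.141, 0.0]
contact_force: [0.0, -0.3, -0.3]
finger_gap: 62.1
grip_force: 19.9
```

Run:
```python
from h import *
im=[env.read_camera(n)[:,:,::-1] for n in("side","top")]
a=cv2.resize(im[0][160:260,190:290],None,fx=4,fy=4,interpolation=cv2.INTER_CUBIC);b=cv2.resize(im[1][160:260,200:295],None,fx=4,fy=4,interpolation=cv2.INTER_CUBIC)
cv2.imwrite("pics/g2.png",np.hstack([a,b]))
for i in range(3):
  o=env.get_obs();print(o["ee_pos"],o["finger_gap"],o["ee_rot"]); env.read_camera("top")
```

```text
[433.7414278    3.31233784 109.39251715] 62.174215214018844 [-5.75640214e-03 -3.14057307e+00  1.49053299e-03]
[433.74378688   5.03215904 109.3577773 ] 62.35302388534894 [-5.17238109e-03 -3.14048513e+00  2.27143234e-04]
[433.79595262   6.18253202 109.45860452] 62.53157645445326 [-2.88359153e-03 -3.14057102e+00 -2.46818752e-04]
```

View pics/g2.png

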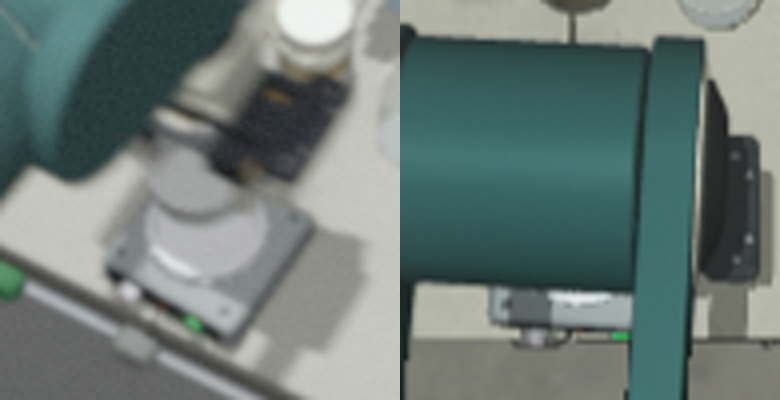

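The side crop shows the pan held level over the seat, with its left edge near (147,185) and its lower edge at about (200,218). The lip's lowest point is near (205,278). I'll check those against projections.

Run:
```python
from h import *
a=np.linspace(0,6.283,200)
def circ(c,r,z): return (proj("side",np.c_[c[0]+r*np.cos(a),c[1]+r*np.sin(a),0*a+z])-[190,160]+.5)*4-.5
for nm,c,r,z in(("pan top",(434,5.5),32,127.5),("pan sh",(434,5.5),32,107.5),("pan bot",(434,5.5),25.5,99.5),("lip",(435.5,7),41,54),("lip in",(435.5,7),35,54)):
    p=circ(c,r,z); print(nm,p.min(0).round(),p.max(0).round(),p.mean(0).round())
```

```text
pan top [146. 127.] [246. 212.] [196. 169.]
pan sh [149. 143.] [247. 228.] [198. 185.]
pan bot [160. 158.] [238. 225.] [199. 191.]
lip [142. 171.] [263. 276.] [203. 223.]
lip in [151. 179.] [254. 268.] [202. 223.]
```

Request:
servo_tool(
  series=[
    {"wx": 0,"wy": 0,"wz": 0,"tx": 0,"ty": 0,"tz": -20,"fingers": -0.2},
    {"wx": 0,"wy": 0,"wz": 0,"tx": 0,"ty": 0,"tz": -16,"fingers": -0.2},
    {"wx": 0,"wy": 0,"wz": 0,"tx": 0,"ty": 0,"tz": -6,"fingers": -0.2},
    {"wx": 0,"wy": 0,"wz": 0,"tx": 0,"ty": 0,"tz": 0,"fingers": -0.2},
  ],
)

```text
t: 4.6
ee_pos: [433.9, 7.0, 67.5]
ee_rot: [0.001, -3.141, -0.0]
contact_force: [-0.1, 0.2, -1.2]
finger_gap: 62.4
grip_force: 19.9
```

Run:
```python
from h import *
crop("side",200,170,275,245,8,"pics/g3.png")
o=env.get_obs();print(o["ee_pos"],o["contact_force"],o["wrist_torque"])
```

```text
[434.20364573   6.9586588   68.10271977] [ 0.46472809  0.49850768 -0.25850047] [-0.01522155  0.03297909 -0.04361481]
```

View pics/g3.png

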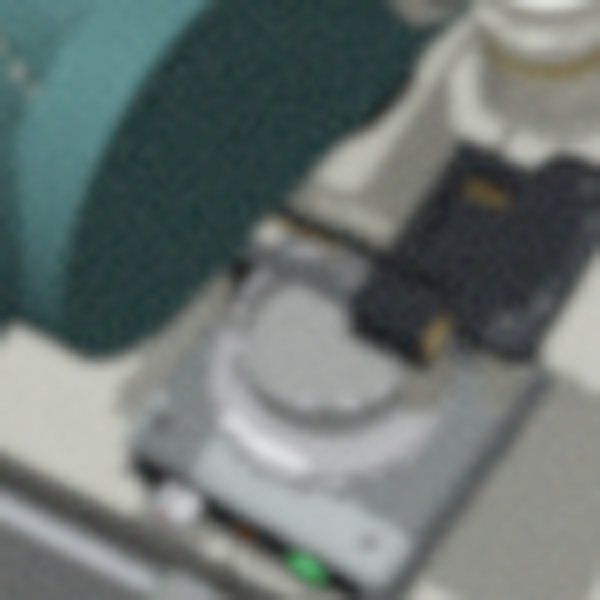

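The pan sits low over the seat. Its lower edge is at about (325,425) and its left edge at about (240,340). The lip spans about (210..445) with its bottom at about 475. I'll compare this with a fit.

Run:
```python
from h import *
a=np.linspace(0,6.283,200)
def circ(c,r,z): return (proj("side",np.c_[c[0]+r*np.cos(a),c[1]+r*np.sin(a),0*a+z])-[200,170]+.5)*8-.5
im=cv2.imread("pics/g3.png")
for nm,c,r,z,col in(("pan top",(434,6.5),32,86,(0,0,255)),("pan sh",(434,6.5),32,66,(0,160,255)),("pan bot",(434,6.5),25.5,58,(0,255,255)),("lip",(435.5,7),41,54,(0,255,0)),("lip in",(435.5,7),35,54,(255,0,0))):
    cv2.polylines(im,[circ(c,r,z).astype(int)],True,col,1)
for s in((-1,-1),(-1,1),(1,1),(1,-1)):
    p=np.array([435.5,7])+55*(np.array([[1,.05],[-.05,1]])@s); q=((proj("side",[*p,36])-[200,170]+.5)*8)[0].astype(int); cv2.circle(im,tuple(map(int,q)),4,(255,0,255),-1)
cv2.imwrite("pics/g3o.png",im)
```

```text
(no output)
```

View pics/g3o.png

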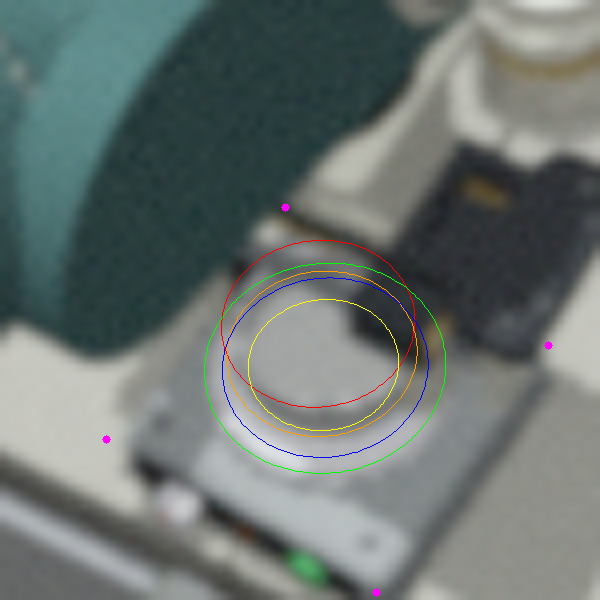

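The overlay shows the lip prediction matching to about 1 mm, and the pan concentric within a few mm. I'll go down the rest gently.

Request:
servo_tool(
  series=[
    {"wx": 0,"wy": 0,"wz": 0,"tx": 0.5,"ty": 0,"tz": -4,"fingers": -0.2},
    {"wx": 0,"wy": 0,"wz": 0,"tx": 0,"ty": 0,"tz": -3,"fingers": -0.2},
    {"wx": 0,"wy": 0,"wz": 0,"tx": 0,"ty": 0,"tz": 0,"fingers": -0.2},
  ],
)

```text
t: 5.03
ee_pos: [434.6, 6.8, 60.9]
ee_rot: [0.0, -3.141, 0.0]
contact_force: [0.5, -1.2, -1.2]
finger_gap: 62.4
grip_force: 19.9
```

Request:
servo_tool(
  series=[
    {"wx": 0,"wy": 0,"wz": 0,"tx": 0,"ty": 0,"tz": -1.5,"fingers": -0.2},
    {"wx": 0,"wy": 0,"wz": 0,"tx": 0,"ty": 0,"tz": -1,"fingers": -0.2},
    {"wx": 0,"wy": 0,"wz": 0,"tx": 0,"ty": 0,"tz": 0,"fingers": -0.2},
  ],
)

```text
t: 5.4
ee_pos: [434.8, 6.8, 59.2]
ee_rot: [-0.0, 3.141, -0.0]
contact_force: [-4.5, -0.6, 6.9]
finger_gap: 62.4
grip_force: 19.9
```

Request:
servo_tool(
  series=[
    {"wx": 0,"wy": 0,"wz": 0,"tx": -1.5,"ty": 0,"tz": 0,"fingers": -0.2},
    {"wx": 0,"wy": 0,"wz": 0,"tx": -1,"ty": 0,"tz": 0,"fingers": -0.2},
    {"wx": 0,"wy": 0,"wz": 0,"tx": 0,"ty": 0,"tz": 0,"fingers": -0.2},
  ],
)

```text
t: 5.78
ee_pos: [432.6, 6.8, 59.2]
ee_rot: [-0.001, 3.14, -0.0]
contact_force: [3.1, -0.4, 5.4]
finger_gap: 62.0
grip_force: 19.8
```

Request:
servo_tool(
  series=[
    {"wx": 0,"wy": 0,"wz": 0,"tx": 0,"ty": 0,"tz": 0,"fingers": 0.6},
    {"wx": 0,"wy": 0,"wz": 0,"tx": 0,"ty": 0,"tz": 0,"fingers": 1},
    {"wx": 0,"wy": 0,"wz": 0,"tx": 0,"ty": 0,"tz": 0,"fingers": 1},
    {"wx": 0,"wy": 0,"wz": 0,"tx": 0,"ty": 0,"tz": 40,"fingers": 1},
    {"wx": 0,"wy": 0,"wz": 0,"tx": 0,"ty": 20,"tz": 50,"fingers": 1},
  ],
)

```text
t: 6.4
ee_pos: [431.5, 26.4, 148.8]
ee_rot: [-0.002, -3.139, 0.0]
contact_force: [1.1, 0.5, 1.4]
finger_gap: 92.7
grip_force: 0.0
```

Request:
servo_tool(
  series=[
    {"wx": 0,"wy": 0,"wz": 0,"tx": 0,"ty": 45,"tz": 0,"fingers": 1},
    {"wx": 0,"wy": 0,"wz": 0,"tx": 5,"ty": 50,"tz": 0,"fingers": 1},
    {"wx": 0,"wy": 0,"wz": 0,"tx": 20,"ty": 50,"tz": 0,"fingers": 1},
    {"wx": 0,"wy": 0,"wz": 0,"tx": 30,"ty": 40,"tz": 0,"fingers": 1},
    {"wx": 0,"wy": 0,"wz": 0,"tx": 50,"ty": 20,"tz": 0,"fingers": 1},
  ],
)

```text
t: 7.02
ee_pos: [537.5, 234.1, 148.7]
ee_rot: [-0.004, 3.141, 0.0]
contact_force: [0.4, 0.1, 1.5]
finger_gap: 92.8
grip_force: 0.0
```

Run:
```python
from h import *
im=[env.read_camera(n)[:,:,::-1] for n in("side","top")]
a=cv2.resize(im[0][180:255,200:275],None,fx=6,fy=6,interpolation=cv2.INTER_CUBIC);b=cv2.resize(im[1][190:250,215:275],None,fx=7.5,fy=7.5,interpolation=cv2.INTER_CUBIC)
cv2.imwrite("pics/g4.png",np.hstack([a,b[:450,:340]]))
print(env.get_obs()["ee_pos"])
```

```text
[539.53592596 233.37834771 146.28558775]
```

View pics/g4.png

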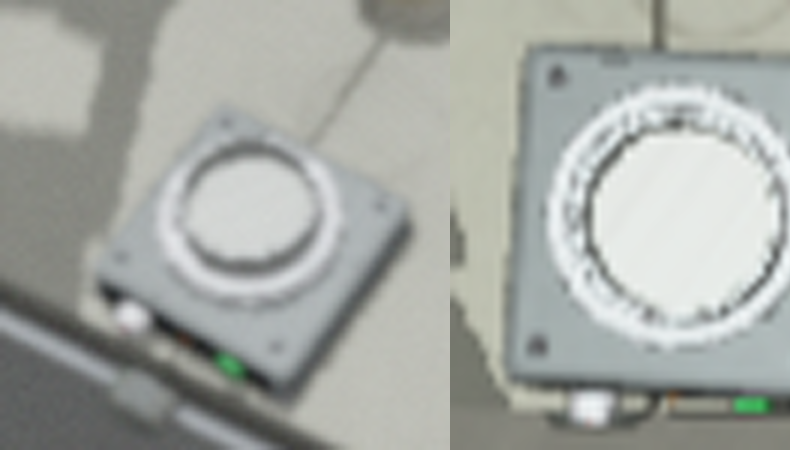

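The pan is seated concentrically in the lip: side crop (250,207) in lip (248,220), top crop (683,222) in lip (675,215). Before reaching further by the cupboard wall, I'll check the arm's clearance in a full view.

Run:
```python
from h import *
im=[env.read_camera(n)[:,:,::-1] for n in("side","top")]
cv2.imwrite("pics/full.png",np.hstack([cv2.resize(i,(400,300),interpolation=cv2.INTER_AREA) for i in im]))
```

```text
(no output)
```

View pics/full.png

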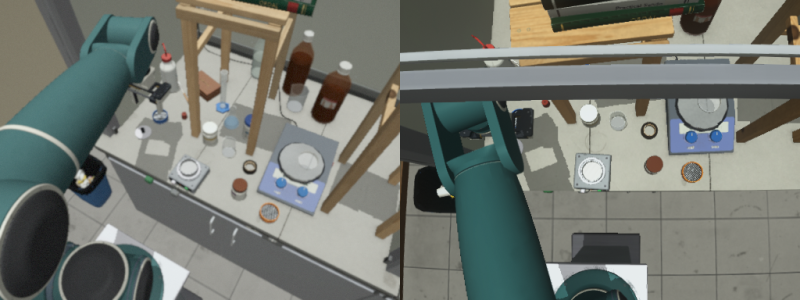

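The view shows the wrist fork left of the tool: top panel columns 425–510, rows 100–190. I'll work out how near its outer side is to the wall at y = 370.

Run:
```python
from h import *
for z in(250,350,450):
  for uv in((26,134),(34,160),(50,240),(137,130)): print(z,uv,onz("top",(uv[0]*1.28 if 0 else uv[0],uv[1]),z)[:2].round())
o=env.get_obs(); print(o["joint_pos"].round(3),o["contact_force"].round(1))
```

```text
250 (26, 134) [595. 457.]
250 (34, 160) [539. 434.]
250 (50, 240) [375. 386.]
250 (137, 130) [598. 214.]
350 (26, 134) [567. 395.]
350 (34, 160) [517. 374.]
350 (50, 240) [372. 332.]
350 (137, 130) [569. 180.]
450 (26, 134) [539. 333.]
450 (34, 160) [495. 314.]
450 (50, 240) [370. 278.]
450 (137, 130) [541. 146.]
[ 0.364 -0.05   1.727 -0.     1.467 -1.207] [ 0.4 -0.1  0.3]
```

Request:
servo_tool(
  series=[
    {"wx": 0,"wy": 0,"wz": 0,"tx": 25,"ty": 4,"tz": 0,"fingers": 1},
    {"wx": 0,"wy": 0,"wz": 0,"tx": 25,"ty": 4,"tz": 0,"fingers": 1},
    {"wx": 0,"wy": 0,"wz": 0,"tx": 17,"ty": 1.5,"tz": 0,"fingers": 1},
  ],
)

```text
t: 7.6
ee_pos: [604.4, 240.9, 149.2]
ee_rot: [0.0, 3.141, 0.0]
contact_force: [-0.6, 0.9, 0.1]
finger_gap: 92.9
grip_force: 0.0
```

Request:
servo_tool(
  series=[
    {"wx": 0,"wy": 0,"wz": 0,"tx": 0,"ty": 0,"tz": -45,"fingers": 1},
    {"wx": 0,"wy": 0,"wz": 0,"tx": 0,"ty": 0,"tz": -45,"fingers": 1},
    {"wx": 0,"wy": 0,"wz": 0,"tx": 0,"ty": 0,"tz": -28,"fingers": 1},
    {"wx": 0,"wy": 0,"wz": 0,"tx": 0,"ty": 0,"tz": 0,"fingers": 1},
  ],
)

```text
t: 8.1
ee_pos: [602.8, 240.6, 29.0]
ee_rot: [0.0, -3.138, 0.002]
contact_force: [-0.9, -0.1, 0.1]
finger_gap: 93.2
grip_force: 0.0
```

Request:
servo_tool(
  series=[
    {"wx": 0,"wy": 0,"wz": 0,"tx": 0,"ty": 0,"tz": -13,"fingers": 1},
    {"wx": 0,"wy": 0,"wz": 0,"tx": 0,"ty": 0,"tz": -7,"fingers": 1},
    {"wx": 0,"wy": 0,"wz": 0,"tx": 0,"ty": 0,"tz": 0,"fingers": 0.4},
    {"wx": 0,"wy": 0,"wz": 0,"tx": 0,"ty": 0,"tz": 0,"fingers": 0},
    {"wx": 0,"wy": 0,"wz": 0,"tx": 0,"ty": 0,"tz": 0,"fingers": -0.2},
  ],
  newtons=10,
)

```text
t: 8.72
ee_pos: [604.4, 241.5, 11.1]
ee_rot: [-0.001, 3.141, 0.001]
contact_force: [0.5, 1.7, 1.5]
finger_gap: 67.8
grip_force: 0.6
```

Request:
servo_tool(
  series=[
    {"wx": 0,"wy": 0,"wz": 0,"tx": 0,"ty": 0,"tz": 0,"fingers": -0.2},
    {"wx": 0,"wy": 0,"wz": 0,"tx": 0,"ty": 0,"tz": 0,"fingers": -0.2},
    {"wx": 0,"wy": 0,"wz": 0,"tx": 0,"ty": 0,"tz": 15,"fingers": -0.2},
    {"wx": 0,"wy": 0,"wz": 0,"tx": 0,"ty": 0,"tz": 45,"fingers": -0.2},
    {"wx": 0,"wy": 0,"wz": 0,"tx": 0,"ty": 0,"tz": 45,"fingers": -0.2},
  ],
  newtons=20,
)

```text
t: 9.35
ee_pos: [603.9, 241.0, 117.4]
ee_rot: [0.0, -3.141, 0.001]
contact_force: [0.7, -0.9, -1.0]
finger_gap: 64.0
grip_force: 20.0
```

Request:
servo_tool(
  series=[
    {"wx": 0,"wy": 0,"wz": 0,"tx": -50,"ty": -10,"tz": 10,"fingers": -0.2},
    {"wx": 0,"wy": 0,"wz": 0,"tx": -50,"ty": -25,"tz": 0,"fingers": -0.2},
    {"wx": 0,"wy": 0,"wz": 0,"tx": -40,"ty": -40,"tz": 0,"fingers": -0.2},
    {"wx": 0,"wy": 0,"wz": 0,"tx": -20,"ty": -50,"tz": 0,"fingers": -0.2},
    {"wx": 0,"wy": 0,"wz": 0,"tx": -9.5,"ty": -50,"tz": 0,"fingers": -0.2},
  ],
)

```text
t: 9.98
ee_pos: [433.5, 65.2, 126.6]
ee_rot: [-0.002, 3.14, -0.0]
contact_force: [1.7, -0.3, -0.9]
finger_gap: 64.2
grip_force: 20.0
```

Request:
servo_tool(
  series=[
    {"wx": 0,"wy": 0,"wz": 0,"tx": 0,"ty": -40,"tz": 0,"fingers": -0.2},
    {"wx": 0,"wy": 0,"wz": 0,"tx": 0,"ty": -19.3,"tz": 0,"fingers": -0.2},
    {"wx": 0,"wy": 0,"wz": 0,"tx": 0,"ty": 0,"tz": 0,"fingers": -0.2},
    {"wx": 0,"wy": 0,"wz": 0,"tx": 0,"ty": 0,"tz": -20,"fingers": -0.2},
    {"wx": 0,"wy": 0,"wz": 0,"tx": 0,"ty": 0,"tz": 0,"fingers": -0.2},
  ],
)

```text
t: 10.6
ee_pos: [433.7, 7.8, 103.4]
ee_rot: [0.002, -3.138, -0.0]
contact_force: [-0.2, 0.1, -0.8]
finger_gap: 64.2
grip_force: 20.0
```

```bash
cat > ov.py <<'E'
from h import *
def ov(f,seat,held,zb,D=64,h=(8,30)):
    "side view crop with predicted outlines: seat stack top (green) and held piece (red/yellow)"
    x0,y0=200,150;s=6
    im=env.read_camera("side")[:,:,::-1][y0:y0+100,x0:x0+100]; im=cv2.resize(im,None,fx=s,fy=s,interpolation=cv2.INTER_CUBIC).copy()
    a=np.linspace(0,6.283,200); clean=im.copy()
    for c,r,z,col in((seat[:2],32,seat[2],(0,255,0)),(held,D/2,zb+h[1],(0,0,255)),(held,D/2,zb+h[0],(0,255,255))):
        p=(proj("side",np.c_[c[0]+r*np.cos(a),c[1]+r*np.sin(a),0*a+z])-[x0,y0]+.5)*s
        cv2.polylines(im,[p.astype(int)],True,col,1)
    o=env.get_obs(); print(o["ee_pos"].round(1),o["contact_force"].round(1))
    cv2.imwrite(f,np.hstack([clean[80:,:400],im[80:,:400]]))
E
python3 -c "
from ov import *
ov('pics/f1.png',(435,6.8,76),(435,6.8),95)"
```

```text
[434.1   7.7 104.4] [ 0.4  0.2 -1.4]
```

View pics/f1.png

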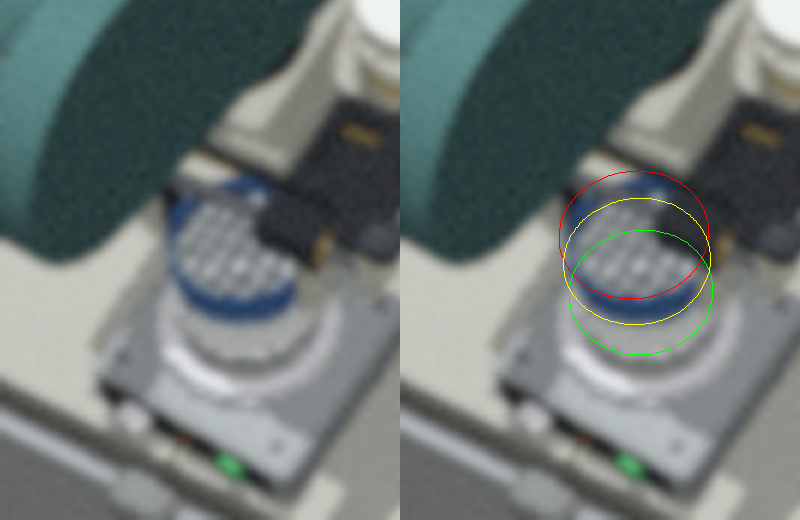

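The blue sieve, with its lower edge near (235,318), hangs level and concentric over the pan, whose rim bottom is near (242,358). Both match the predicted circles within about 2 mm. Lowering.

Request:
servo_tool(
  series=[
    {"wx": 0,"wy": 0,"wz": 0,"tx": 0,"ty": -0.5,"tz": -14,"fingers": -0.2},
    {"wx": 0,"wy": 0,"wz": 0,"tx": 0,"ty": 0,"tz": -7,"fingers": -0.2},
    {"wx": 0,"wy": 0,"wz": 0,"tx": 0,"ty": 0,"tz": -3,"fingers": -0.2},
    {"wx": 0,"wy": 0,"wz": 0,"tx": 0,"ty": 0,"tz": 0,"fingers": -0.2},
  ],
)

```text
t: 11.15
ee_pos: [434.7, 6.5, 81.5]
ee_rot: [0.0, -3.141, 0.0]
contact_force: [-0.7, -0.2, -1.5]
finger_gap: 63.9
grip_force: 20.0
```

Request:
servo_tool(
  series=[
    {"wx": 0,"wy": 0,"wz": 0,"tx": 0,"ty": 0,"tz": -2,"fingers": -0.2},
    {"wx": 0,"wy": 0,"wz": 0,"tx": 0,"ty": 0,"tz": -1.5,"fingers": -0.2},
    {"wx": 0,"wy": 0,"wz": 0,"tx": 0,"ty": 0,"tz": 0,"fingers": -0.2},
  ],
)

```text
t: 11.52
ee_pos: [435.0, 6.5, 79.0]
ee_rot: [-0.001, 3.141, -0.0]
contact_force: [-4.0, 0.2, 8.0]
finger_gap: 63.7
grip_force: 20.0
```

Request:
servo_tool(
  series=[
    {"wx": 0,"wy": 0,"wz": 0,"tx": 0,"ty": 0,"tz": 0,"fingers": 0.6},
    {"wx": 0,"wy": 0,"wz": 0,"tx": 0,"ty": 0,"tz": 0,"fingers": 1},
    {"wx": 0,"wy": 0,"wz": 0,"tx": 0,"ty": 0,"tz": 0,"fingers": 1},
    {"wx": 0,"wy": 0,"wz": 0,"tx": 0,"ty": 0,"tz": 35,"fingers": 1},
    {"wx": 0,"wy": 0,"wz": 0,"tx": 0,"ty": -6,"tz": 45,"fingers": 1},
  ],
)

```text
t: 12.15
ee_pos: [434.1, 0.6, 158.3]
ee_rot: [0.001, -3.14, -0.0]
contact_force: [-0.0, -0.1, 0.1]
finger_gap: 93.0
grip_force: 0.0
```

Request:
servo_tool(
  series=[
    {"wx": 0,"wy": 0,"wz": 0,"tx": 0,"ty": -50,"tz": 0,"fingers": 1},
    {"wx": 0,"wy": 0,"wz": 0,"tx": 0,"ty": -50,"tz": 0,"fingers": 1},
    {"wx": 0,"wy": 0,"wz": 0,"tx": 0,"ty": -50,"tz": 0,"fingers": 1},
    {"wx": 0,"wy": 0,"wz": 0,"tx": -2,"ty": -50,"tz": 0,"fingers": 1},
    {"wx": 0,"wy": 0,"wz": 0,"tx": -2,"ty": -50,"tz": 0,"fingers": 1},
  ],
)

```text
t: 12.78
ee_pos: [430.3, -251.2, 158.2]
ee_rot: [-0.0, 3.141, -0.0]
contact_force: [0.3, 0.3, -0.1]
finger_gap: 92.9
grip_force: 0.0
```

Request:
servo_tool(
  series=[
    {"wx": 0,"wy": 0,"wz": 0,"tx": 0,"ty": -50,"tz": 0,"fingers": 1},
    {"wx": 0,"wy": 0,"wz": 0,"tx": 0,"ty": 0,"tz": -45,"fingers": 1},
    {"wx": 0,"wy": 0,"wz": 0,"tx": 0,"ty": 0,"tz": -50,"fingers": 1},
    {"wx": 0,"wy": 0,"wz": 0,"tx": 0,"ty": 0,"tz": -23,"fingers": 1},
    {"wx": 0,"wy": 0,"wz": 0,"tx": 0,"ty": 0,"tz": 0,"fingers": 1},
  ],
)

```text
t: 13.4
ee_pos: [429.9, -298.9, 38.5]
ee_rot: [0.0, -3.139, -0.003]
contact_force: [0.5, 0.2, 0.5]
finger_gap: 93.3
grip_force: 0.0
```

Request:
servo_tool(
  series=[
    {"wx": 0,"wy": 0,"wz": 0,"tx": 0,"ty": 0,"tz": -19.5,"fingers": 1},
    {"wx": 0,"wy": 0,"wz": 0,"tx": 0,"ty": 0,"tz": -10,"fingers": 1},
    {"wx": 0,"wy": 0,"wz": 0,"tx": 0,"ty": 0,"tz": 0,"fingers": 0.4},
    {"wx": 0,"wy": 0,"wz": 0,"tx": 0,"ty": 0,"tz": 0,"fingers": 0},
    {"wx": 0,"wy": 0,"wz": 0,"tx": 0,"ty": 0,"tz": 0,"fingers": -0.2},
  ],
  newtons=10,
)

```text
t: 14.02
ee_pos: [430.9, -299.7, 11.2]
ee_rot: [-0.001, 3.141, -0.001]
contact_force: [-0.2, -0.4, 0.4]
finger_gap: 67.8
grip_force: 0.0
```

Request:
servo_tool(
  series=[
    {"wx": 0,"wy": 0,"wz": 0,"tx": 0,"ty": 0,"tz": 0,"fingers": -0.2},
    {"wx": 0,"wy": 0,"wz": 0,"tx": 0,"ty": 0,"tz": 0,"fingers": -0.2},
    {"wx": 0,"wy": 0,"wz": 0,"tx": 0,"ty": 0,"tz": 15,"fingers": -0.2},
    {"wx": 0,"wy": 0,"wz": 0,"tx": 0,"ty": 0,"tz": 50,"fingers": -0.2},
    {"wx": 0,"wy": 0,"wz": 0,"tx": 0,"ty": 0,"tz": 50,"fingers": -0.2},
  ],
  newtons=20,
)

```text
t: 14.65
ee_pos: [430.4, -299.3, 127.6]
ee_rot: [0.001, -3.141, -0.0]
contact_force: [1.4, 0.3, -1.3]
finger_gap: 63.6
grip_force: 20.0
```

Request:
servo_tool(
  series=[
    {"wx": 0,"wy": 0,"wz": 0,"tx": 4,"ty": 50,"tz": 15,"fingers": -0.2},
    {"wx": 0,"wy": 0,"wz": 0,"tx": 0,"ty": 50,"tz": 0,"fingers": -0.2},
    {"wx": 0,"wy": 0,"wz": 0,"tx": 0,"ty": 50,"tz": 0,"fingers": -0.2},
    {"wx": 0,"wy": 0,"wz": 0,"tx": 0,"ty": 50,"tz": 0,"fingers": -0.2},
    {"wx": 0,"wy": 0,"wz": 0,"tx": 0,"ty": 50,"tz": 0,"fingers": -0.2},
  ],
)

```text
t: 15.28
ee_pos: [434.3, -48.0, 141.6]
ee_rot: [-0.0, 3.141, -0.0]
contact_force: [0.7, -0.4, -1.3]
finger_gap: 63.8
grip_force: 20.0
```

Request:
servo_tool(
  series=[
    {"wx": 0,"wy": 0,"wz": 0,"tx": 0,"ty": 36,"tz": 0,"fingers": -0.2},
    {"wx": 0,"wy": 0,"wz": 0,"tx": 0,"ty": 20,"tz": 0,"fingers": -0.2},
    {"wx": 0,"wy": 0,"wz": 0,"tx": 0,"ty": 0,"tz": -18,"fingers": -0.2},
    {"wx": 0,"wy": 0,"wz": 0,"tx": 0,"ty": 0,"tz": 0,"fingers": -0.2},
  ],
)

```text
t: 15.78
ee_pos: [433.8, 6.0, 121.0]
ee_rot: [0.0, -3.139, 0.0]
contact_force: [1.2, 0.3, -1.1]
finger_gap: 63.6
grip_force: 20.0
```

```bash
python3 -c "
from ov import *
ov('pics/f2.png',(435,6.8,98),(435,6.8),112)"
```

```text
[434.2   5.8 121.8] [-0.6 -0.7 -0.8]
```

View pics/f2.png

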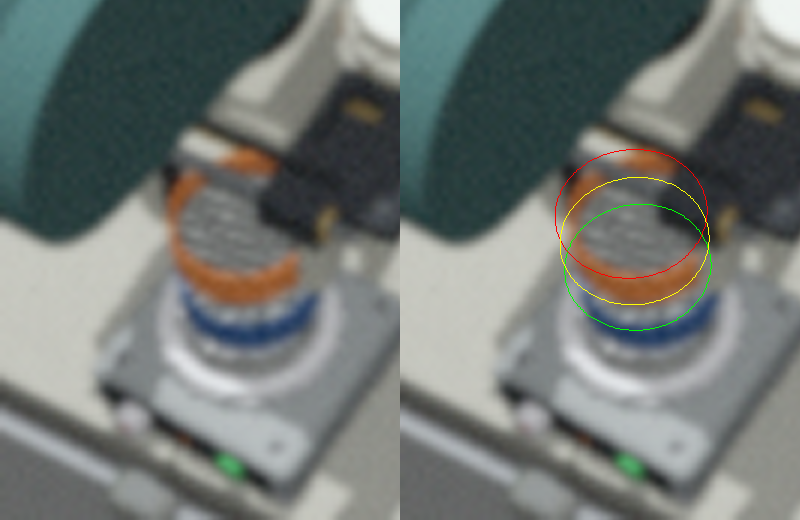

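The orange sieve, with its lower edge near (238,303), hangs level over the blue one, whose frame spans 182–318 with its bottom at 347. Offsets are a few mm, within the 7 mm capture of the taper. Lowering.

Request:
servo_tool(
  series=[
    {"wx": 0,"wy": 0,"wz": 0,"tx": 0.5,"ty": 0,"tz": -9,"fingers": -0.2},
    {"wx": 0,"wy": 0,"wz": 0,"tx": 0,"ty": 0,"tz": -6,"fingers": -0.2},
    {"wx": 0,"wy": 0,"wz": 0,"tx": 0,"ty": 0,"tz": -4,"fingers": -0.2},
    {"wx": 0,"wy": 0,"wz": 0,"tx": 0,"ty": 0,"tz": 0,"fingers": -0.2},
  ],
)

```text
t: 16.32
ee_pos: [435.0, 6.4, 103.3]
ee_rot: [0.0, -3.141, 0.0]
contact_force: [-0.1, -0.1, -0.5]
finger_gap: 63.8
grip_force: 20.0
```

Request:
servo_tool(
  series=[
    {"wx": 0,"wy": 0,"wz": 0,"tx": 0,"ty": 0,"tz": -2,"fingers": -0.2},
    {"wx": 0,"wy": 0,"wz": 0,"tx": 0,"ty": 0,"tz": -1,"fingers": -0.2},
    {"wx": 0,"wy": 0,"wz": 0,"tx": 0,"ty": 0,"tz": 0,"fingers": -0.2},
  ],
)

```text
t: 16.7
ee_pos: [435.3, 6.5, 101.1]
ee_rot: [-0.001, 3.141, -0.0]
contact_force: [-1.4, -0.0, 4.4]
finger_gap: 64.0
grip_force: 20.0
```

Request:
servo_tool(
  series=[
    {"wx": 0,"wy": 0,"wz": 0,"tx": 0,"ty": 0,"tz": 0,"fingers": 0.6},
    {"wx": 0,"wy": 0,"wz": 0,"tx": 0,"ty": 0,"tz": 0,"fingers": 1},
    {"wx": 0,"wy": 0,"wz": 0,"tx": 0,"ty": 0,"tz": 0,"fingers": 1},
    {"wx": 0,"wy": 0,"wz": 0,"tx": 0,"ty": 0,"tz": 30,"fingers": 1},
    {"wx": 0,"wy": 0,"wz": 0,"tx": 0,"ty": 0,"tz": 40,"fingers": 1},
  ],
)

```text
t: 17.32
ee_pos: [434.7, 6.5, 170.7]
ee_rot: [0.0, -3.14, -0.0]
contact_force: [0.5, 0.8, 0.5]
finger_gap: 93.0
grip_force: 0.0
```

Request:
servo_tool(
  series=[
    {"wx": 0,"wy": 0,"wz": -10,"tx": 0,"ty": 40,"tz": 0,"fingers": 1},
    {"wx": 0,"wy": 0,"wz": -10,"tx": 0,"ty": 40,"tz": 0,"fingers": 1},
    {"wx": 0,"wy": 0,"wz": -10,"tx": 0,"ty": 40,"tz": 0,"fingers": 1},
    {"wx": 0,"wy": 0,"wz": -10,"tx": 0,"ty": 40,"tz": 0,"fingers": 1},
    {"wx": 0,"wy": 0,"wz": -10,"tx": 20,"ty": 15,"tz": 0,"fingers": 1},
  ],
)

```text
t: 17.95
ee_pos: [454.8, 183.5, 170.8]
ee_rot: [1.332, 2.845, 0.001]
contact_force: [1.2, -1.3, 0.5]
finger_gap: 92.5
grip_force: 0.0
```

Request:
servo_tool(
  series=[
    {"wx": 0,"wy": 0,"wz": -10,"tx": 0,"ty": 0,"tz": 0,"fingers": 1},
    {"wx": 0,"wy": 0,"wz": -10,"tx": 0,"ty": 0,"tz": 0,"fingers": 1},
    {"wx": 0,"wy": 0,"wz": -10,"tx": 0,"ty": 0,"tz": 0,"fingers": 1},
    {"wx": 0,"wy": 0,"wz": -10,"tx": 0,"ty": 0,"tz": 0,"fingers": 1},
    {"wx": 10,"wy": 0,"wz": 0,"tx": 0,"ty": 0,"tz": 0,"fingers": 1},
  ],
)

```text
t: 18.58
ee_pos: [455.0, 183.2, 170.6]
ee_rot: [-2.129, -2.127, -0.188]
contact_force: [-0.4, 1.0, -0.9]
finger_gap: 93.0
grip_force: 0.0
```

Run:
```python
from h import *
o=env.get_obs();print({k:o[k].round(3) for k in("ee_pos","ee_rot","joint_pos","contact_force")});print(cv2.Rodrigues(o["ee_rot"])[0].round(3))
t=env.read_camera("top")[:,:,::-1];s=env.read_camera("side")[:,:,::-1]
a=cv2.resize(s[150:250,200:270],None,fx=5,fy=5,interpolation=cv2.INTER_CUBIC);b=cv2.resize(t[130:255,110:200],None,fx=4,fy=4,interpolation=cv2.INTER_CUBIC)
cv2.imwrite("pics/l1.png",np.hstack([a,b]))
```

```text
{'ee_pos': array([455.005, 183.228, 170.576]), 'ee_rot': array([-2.129, -2.127, -0.188]), 'joint_pos': array([ 0.224, -0.318,  1.929,  0.173,  1.493,  0.215]), 'contact_force': array([-0.387,  0.991, -0.906])}
[[ 0.001  1.    -0.001]
 [ 0.984 -0.001  0.176]
 [ 0.176 -0.001 -0.984]]
```

View pics/l1.png

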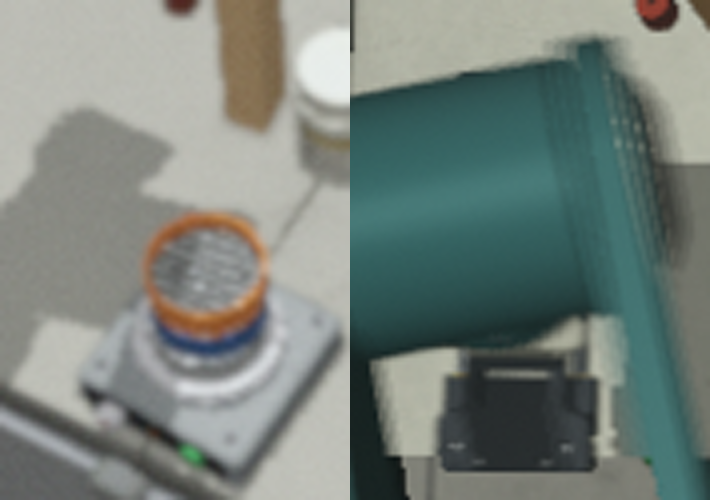

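The stack pan–blue–orange looks level and nested: orange rim centre (207,268), blue band below it, pan and lip beneath. The top crop shows the tool clear of the wall. I'll measure the orange rim by colour and move on to the lid.

Run:
```python
from h import *
im=env.read_camera("side"); hsv=cv2.cvtColor(im,cv2.COLOR_RGB2HSV)
def rim(m,x0,y0,x1,y1):
    z=np.zeros_like(m); z[y0:y1,x0:x1]=m[y0:y1,x0:x1]; return z
m=rim(cv2.inRange(hsv,(5,120,90),(18,255,255)),215,170,275,230)
c=max(cv2.findContours(m,cv2.RETR_EXTERNAL,cv2.CHAIN_APPROX_NONE)[0],key=cv2.contourArea)
p=c[:,0]; print(p.min(0),p.max(0))
# fit: minimise difference of outline bbox with predicted rim+shoulder circles
from scipy.optimize import least_squares
a=np.linspace(0,6.283,180)
def f(q):
    P=np.vstack([np.c_[q[0]+32*np.cos(a),q[1]+32*np.sin(a),0*a+z] for z in(98+q[2],120+q[2])]); u=proj("side",P)
    return np.r_[u.min(0)+.0-p.min(0),u.max(0)-p.max(0)]
r=least_squares(f,[435,6,0]);print(r.x,r.fun); r=least_squares(lambda q:f([*q,0]),[435,6]);print(r.x,r.fun)
```

```text
[231 207] [252 216]
[ 709.98593722  201.80683479 -609.49025664] [ 3.07973272 -3.05428952 -3.11229911  3.02632903]
[422.66445517  -8.72306983] [-2.17615474 -8.70768149  2.19986096  8.13012891]
```

Request:
servo_tool(
  series=[
    {"wx": 0,"wy": 0,"wz": 0,"tx": 25,"ty": 35,"tz": 0,"fingers": 1},
    {"wx": 0,"wy": 0,"wz": 0,"tx": 20,"ty": 30,"tz": -20,"fingers": 1},
    {"wx": 0,"wy": 0,"wz": 0,"tx": 13,"ty": 17.5,"tz": -30,"fingers": 1},
    {"wx": 0,"wy": 0,"wz": 0,"tx": 0,"ty": 0,"tz": -40,"fingers": 1},
    {"wx": 0,"wy": 0,"wz": 0,"tx": 0,"ty": 0,"tz": -30,"fingers": 1},
  ],
)

```text
t: 19.35
ee_pos: [512.6, 264.5, 48.6]
ee_rot: [-2.129, -2.134, -0.181]
contact_force: [0.6, 1.0, 0.1]
finger_gap: 92.7
grip_force: 0.0
```

Request:
servo_tool(
  series=[
    {"wx": 0,"wy": 0,"wz": 0,"tx": 0,"ty": 0,"tz": -16,"fingers": 0.3},
    {"wx": 0,"wy": 0,"wz": 0,"tx": 0,"ty": 0,"tz": -12,"fingers": 0.1},
    {"wx": 0,"wy": 0,"wz": 0,"tx": 0,"ty": 0,"tz": -5,"fingers": 0},
    {"wx": 0,"wy": 0,"wz": 0,"tx": 0,"ty": 0,"tz": 0,"fingers": 0},
  ],
  newtons=8,
)

```text
t: 19.85
ee_pos: [513.4, 264.0, 18.1]
ee_rot: [-2.13, -2.131, -0.187]
contact_force: [-0.3, 0.0, -0.8]
finger_gap: 57.9
grip_force: 0.0
```

Run:
```python
from h import *
print(onz("side",(241.4,203.6),120)[:2], env.get_obs()["ee_pos"], env.get_obs()["contact_force"], env.get_obs()["finger_gap"])
```

```text
[436.41270453  -0.71720457] [513.43431948 264.0470384   18.09105449] [-0.27518769  0.01282862 -0.77835519] 57.92485656235632
```

Request:
servo_tool(
  series=[
    {"wx": 0,"wy": 0,"wz": 0,"tx": 0,"ty": 0,"tz": -1.5,"fingers": -0.3},
    {"wx": 0,"wy": 0,"wz": 0,"tx": 0,"ty": 0,"tz": 0,"fingers": -0.6},
    {"wx": 0,"wy": 0,"wz": 0,"tx": 0,"ty": 0,"tz": 0,"fingers": -0.8},
    {"wx": 0,"wy": 0,"wz": 0,"tx": 0,"ty": 0,"tz": 0,"fingers": -0.8},
    {"wx": 0,"wy": 0,"wz": 0,"tx": 0,"ty": 0,"tz": 0,"fingers": -0.8},
  ],
)

```text
t: 20.48
ee_pos: [513.2, 264.0, 16.3]
ee_rot: [-2.13, -2.131, -0.187]
contact_force: [-0.5, -0.2, 0.4]
finger_gap: 16.8
grip_force: 8.0
```

Request:
servo_tool(
  series=[
    {"wx": 0,"wy": 0,"wz": 0,"tx": 0,"ty": 0,"tz": 0,"fingers": -0.9},
    {"wx": 0,"wy": 0,"wz": 0,"tx": 0,"ty": 0,"tz": 10,"fingers": -0.9},
    {"wx": 0,"wy": 0,"wz": 0,"tx": 0,"ty": 0,"tz": 40,"fingers": -0.9},
    {"wx": 0,"wy": 0,"wz": 0,"tx": -5,"ty": -10,"tz": 50,"fingers": -0.9},
    {"wx": 0,"wy": 0,"wz": 0,"tx": -10,"ty": -30,"tz": 50,"fingers": -0.9},
  ],
  newtons=25,
)

```text
t: 21.1
ee_pos: [497.7, 224.1, 168.1]
ee_rot: [-2.128, -2.132, -0.186]
contact_force: [1.0, -0.2, -0.2]
finger_gap: 16.4
grip_force: 25.0
```

Run:
```python
from h import *
o=env.get_obs();print(o["ee_pos"],o["finger_gap"],o["grip_force"],o["contact_force"])
# lid should be gone from its place: mean brightness there
for n,uv in(("side",(183,169)),("top",(146,189))): print(n,env.read_camera(n)[uv[1]-3:uv[1]+4,uv[0]-8:uv[0]+9].mean((0,1)).round())
```

```text
[497.70898225 224.08266205 168.07815082] 16.384649571941342 25.00023454427719 [ 1.04960337 -0.16521888 -0.19078032]
side [186. 187. 179.]
top [105. 110. 101.]
```

Request:
servo_tool(
  series=[
    {"wx": 0,"wy": 0,"wz": 0,"tx": -15,"ty": -50,"tz": 0,"fingers": -0.9},
    {"wx": 0,"wy": 0,"wz": 0,"tx": -15,"ty": -50,"tz": 0,"fingers": -0.9},
    {"wx": 0,"wy": 0,"wz": 0,"tx": -15,"ty": -50,"tz": 0,"fingers": -0.9},
    {"wx": 0,"wy": 0,"wz": 0,"tx": -12.3,"ty": -45,"tz": 0,"fingers": -0.9},
    {"wx": 0,"wy": 0,"wz": 0,"tx": -5,"ty": -23.3,"tz": 0,"fingers": -0.9},
  ],
)

```text
t: 21.82
ee_pos: [435.2, 4.1, 166.1]
ee_rot: [-2.132, -2.129, -0.187]
contact_force: [0.3, -0.1, -0.0]
finger_gap: 16.2
grip_force: 25.0
```

Request:
servo_tool(
  series=[
    {"wx": 0,"wy": 0,"wz": 0,"tx": 0,"ty": 0,"tz": -15,"fingers": -0.9},
    {"wx": 0,"wy": 0,"wz": 0,"tx": 0,"ty": 0,"tz": -10,"fingers": -0.9},
    {"wx": 0,"wy": 0,"wz": 0,"tx": 0,"ty": 0,"tz": -5,"fingers": -0.9},
    {"wx": 0,"wy": 0,"wz": 0,"tx": 0,"ty": 0,"tz": -3,"fingers": -0.9},
    {"wx": 0,"wy": 0,"wz": 0,"tx": 0,"ty": 0,"tz": 0,"fingers": -0.9},
  ],
)

```text
t: 22.45
ee_pos: [435.9, 6.0, 133.1]
ee_rot: [-2.129, -2.131, -0.186]
contact_force: [-0.3, -0.3, -1.5]
finger_gap: 16.1
grip_force: 25.0
```

Run:
```python
from h import *
# numeric look: lid disc (bright, low-sat) above orange in side view; print a coarse class map
im=env.read_camera("side"); hsv=cv2.cvtColor(im,cv2.COLOR_RGB2HSV)
for y in range(176,236,2):
    print(y,''.join('o' if (5<=h<=18 and s>110) else 'b' if (95<=h<=125 and s>110 and v>50) else '#' if v<60 else 'g' if (75<h<95 and s>90) else 'W' if v>215 else '.' if v>150 else '-' for h,s,v in hsv[y,212:275]))
print(env.get_obs()["contact_force"],env.get_obs()["ee_pos"])
```

```text
176 --------g-----....---.-------g-###-##-###########-##---...-.---
178 ----------------......-------###############-#######-----------
180 -----------------.....----g############-###########------------
182 -------------------------#####################-##--------------
184 -g-g-------------------#-############g####---------------------
186 --g-g---------------g########-##########--------...-...------..
188 ------------------gg############-######-----...................
190 gg---------------g####b######--###########--...................
192 ----------------g#####-##############-###---...................
194 -g-------------###g######################--....................
196 gg--g--------##-#############-#-----####-......................
198 g---------gg########-##########---------.......................
200 g-g-----ggg-##############-------------........------..........
202 g---g-----############-#----------.............-----------.....
204 -gg--g----###########------------.............----------------.
206 --g---g-###########-------------........o-...-..---------------
208 -------#
[... 318 characters left out ...]
--------.
218 ...............WW...-------------bbbb----....------------------
220 ...............WWWW.--------bbb---------.....------------------
222 ................WWW..----.------------.....--------------------
224 ......................--------------......---------------------
226 ....--..................................-----------------------
228 ....------..........--...............--------------------------
230 .....---...--......----------..--------------------------------
232 ........WWW..--------------------------------------------------
234 ----........--###---------------....---------------------------
[-0.85744567 -0.05040851 -0.57248776] [435.98430555   5.94315695 133.2921415 ]
```

Request:
servo_tool(
  series=[
    {"wx": 0,"wy": 0,"wz": 0,"tx": 0,"ty": 0,"tz": -2.5,"fingers": -0.9},
    {"wx": 0,"wy": 0,"wz": 0,"tx": 0,"ty": 0,"tz": -1.5,"fingers": -0.9},
    {"wx": 0,"wy": 0,"wz": 0,"tx": 0,"ty": 0,"tz": 0,"fingers": -0.9},
  ],
)

```text
t: 22.88
ee_pos: [435.8, 5.7, 129.0]
ee_rot: [-2.13, -2.13, -0.186]
contact_force: [-0.4, -0.5, -1.0]
finger_gap: 16.0
grip_force: 25.0
```

Request:
servo_tool(
  series=[
    {"wx": 0,"wy": 0,"wz": 0,"tx": 0,"ty": 0,"tz": -1,"fingers": -0.9},
    {"wx": 0,"wy": 0,"wz": 0,"tx": 0,"ty": 0,"tz": -0.7,"fingers": -0.9},
    {"wx": 0,"wy": 0,"wz": 0,"tx": 0,"ty": 0,"tz": 0,"fingers": -0.9},
  ],
)

```text
t: 23.25
ee_pos: [436.1, 5.7, 128.1]
ee_rot: [-2.13, -2.131, -0.187]
contact_force: [-1.6, 0.3, 6.2]
finger_gap: 16.3
grip_force: 25.0
```

Request:
servo_tool(
  series=[
    {"wx": 0,"wy": 0,"wz": 0,"tx": 0,"ty": 0,"tz": 0,"fingers": -0.3},
    {"wx": 0,"wy": 0,"wz": 0,"tx": 0,"ty": 0,"tz": 0,"fingers": 0.1},
    {"wx": 0,"wy": 0,"wz": 0,"tx": 0,"ty": 0,"tz": 0,"fingers": 0.2},
    {"wx": 0,"wy": 0,"wz": 0,"tx": 0,"ty": -3,"tz": 25,"fingers": 0.4},
    {"wx": 0,"wy": 0,"wz": 0,"tx": 0,"ty": -7,"tz": 40,"fingers": 1},
  ],
)

```text
t: 23.88
ee_pos: [435.3, -4.2, 192.2]
ee_rot: [-2.128, -2.129, -0.184]
contact_force: [1.2, 0.8, 0.7]
finger_gap: 61.9
grip_force: 0.0
```

Request:
servo_tool(
  series=[
    {"wx": -10,"wy": 0,"wz": 0,"tx": 0,"ty": -20,"tz": 0,"fingers": 1},
    {"wx": 0,"wy": 0,"wz": 0,"tx": 5,"ty": -50,"tz": 0,"fingers": 1},
    {"wx": 0,"wy": 0,"wz": 0,"tx": 5,"ty": -50,"tz": 0,"fingers": 1},
    {"wx": 0,"wy": 0,"wz": 0,"tx": 6,"ty": -40,"tz": 0,"fingers": 1},
    {"wx": 0,"wy": 0,"wz": 0,"tx": 0,"ty": -14.5,"tz": -20,"fingers": 1},
  ],
)

```text
t: 24.5
ee_pos: [452.3, -180.7, 172.8]
ee_rot: [2.222, 2.219, 0.001]
contact_force: [-0.5, -0.3, -1.3]
finger_gap: 92.9
grip_force: 0.0
```

Run:
```python
from h import *
o=env.get_obs();print(o["ee_pos"],o["ee_rot"],o["contact_force"],o["joint_pos"].round(2))
im=env.read_camera("side"); hsv=cv2.cvtColor(im,cv2.COLOR_RGB2HSV)
for y in range(176,236,2):
    print(y,''.join('o' if (5<=h<=18 and s>110) else 'b' if (95<=h<=125 and s>110 and v>50) else '#' if v<60 else 'g' if (75<h<95 and s>90) else 'W' if v>215 else '.' if v>150 else '-' for h,s,v in hsv[y,212:275]))
```

```text
[ 452.32415427 -180.68902069  172.75008486] [2.22194579e+00 2.21874495e+00 7.68429231e-04] [-0.49267623 -0.26106217 -1.28633625] [-0.43 -0.29  1.9  -0.    1.53 -0.43]
176 ---------------------------------------------------------------
178 ---------------------------------------------------------------
180 ---------------------------------------------------------------
182 ---------------------------------------------------------------
184 ---------------------------------------------------------------
186 -----------------------------------------------g-g-------------
188 --------------------------------------g------------gg----------
190 --------------------------------------------g-----g------------
192 ------------------g----------------g---------------------------
194 -------------------------------------------------g-------------
196 --------------------------------------------g-------gg--------g
198 ---------------------------g---------g----g---gg--g------------
200 -----------------------------------------------g------------ggg
202 --------------------------g---g--------------
[... 406 characters left out ...]
.............-------
216 -----g--------------------g-g-ggg----g----..W..........-......-
218 ---g----------------g-gg-g--g---g--------............----......
220 -----------g---------g-g-gg-------------.WW.........----.......
222 ---------------g--g-gg----------------..WW.........----........
224 --------g--------gg----------------...WW.........----..........
226 -----g----gg-g---gg-----..........WWWW..........----...........
228 ---g-ggg-g---g-gg-----...WWWWWWWW.............-----............
230 ---------gg--g-----..........................----..............
232 -------ggg----#--...........................----...............
234 -g---gg#-------##---......................----.................
```

Request:
servo_tool(
  series=[
    {"wx": 0,"wy": 0,"wz": 0,"tx": 0,"ty": 0,"tz": -45,"fingers": 1},
    {"wx": 0,"wy": 0,"wz": 0,"tx": 0,"ty": 0,"tz": -45,"fingers": 1},
    {"wx": 0,"wy": 0,"wz": 0,"tx": 0,"ty": 0,"tz": -35,"fingers": 1},
    {"wx": 0,"wy": 0,"wz": 0,"tx": 0,"ty": 0,"tz": -22,"fingers": 1},
    {"wx": 0,"wy": 0,"wz": 0,"tx": 0,"ty": 0,"tz": 0,"fingers": 0.4},
  ],
  newtons=10,
)

```text
t: 25.18
ee_pos: [450.7, -177.4, 23.6]
ee_rot: [-2.218, -2.22, 0.002]
contact_force: [-1.1, 0.4, 0.2]
finger_gap: 87.4
grip_force: 0.0
```

Request:
servo_tool(
  series=[
    {"wx": 0,"wy": 0,"wz": 0,"tx": 0,"ty": 0,"tz": 0,"fingers": 0.1},
    {"wx": 0,"wy": 0,"wz": 0,"tx": 0,"ty": 0,"tz": 0,"fingers": -0.2},
    {"wx": 0,"wy": 0,"wz": 0,"tx": 0,"ty": 0,"tz": 0,"fingers": -0.4},
    {"wx": 0,"wy": 0,"wz": 0,"tx": 0,"ty": 0,"tz": 0,"fingers": -0.4},
  ],
)

```text
t: 25.68
ee_pos: [452.2, -178.9, 26.0]
ee_rot: [2.221, 2.221, 0.001]
contact_force: [0.2, 0.0, 3.6]
finger_gap: 52.8
grip_force: 10.0
```

Request:
servo_tool(
  series=[
    {"wx": 0,"wy": 0,"wz": 0,"tx": 0,"ty": 0,"tz": 0,"fingers": -0.5},
    {"wx": 0,"wy": 0,"wz": 0,"tx": 0,"ty": 0,"tz": 15,"fingers": -0.5},
    {"wx": 0,"wy": 0,"wz": 0,"tx": 0,"ty": 0,"tz": 50,"fingers": -0.5},
    {"wx": 0,"wy": 0,"wz": 0,"tx": 0,"ty": 0,"tz": 55,"fingers": -0.5},
    {"wx": 0,"wy": 0,"wz": 0,"tx": 0,"ty": 0,"tz": 55,"fingers": -0.5},
  ],
  newtons=25,
)

```text
t: 26.3
ee_pos: [451.4, -178.7, 203.0]
ee_rot: [2.221, 2.222, 0.0]
contact_force: [1.5, -0.3, -1.5]
finger_gap: 52.7
grip_force: 25.0
```

Request:
servo_tool(
  series=[
    {"wx": 0,"wy": 0,"wz": 0,"tx": 0,"ty": 45,"tz": 15,"fingers": -0.5},
    {"wx": 0,"wy": 0,"wz": 0,"tx": 0,"ty": 50,"tz": 0,"fingers": -0.5},
    {"wx": 0,"wy": 0,"wz": 0,"tx": 0,"ty": 50,"tz": 0,"fingers": -0.5},
    {"wx": 0,"wy": 0,"wz": 0,"tx": -5,"ty": 50,"tz": 0,"fingers": -0.5},
    {"wx": 0,"wy": 0,"wz": 0,"tx": -6.5,"ty": 50,"tz": 0,"fingers": -0.5},
  ],
)

```text
t: 26.92
ee_pos: [439.8, 67.7, 216.3]
ee_rot: [2.221, 2.221, 0.001]
contact_force: [0.6, 0.0, -2.2]
finger_gap: 52.3
grip_force: 25.0
```

Request:
servo_tool(
  series=[
    {"wx": 0,"wy": 0,"wz": 0,"tx": 0,"ty": 40,"tz": 0,"fingers": -0.5},
    {"wx": 0,"wy": 0,"wz": 0,"tx": 0,"ty": 12,"tz": 0,"fingers": -0.5},
    {"wx": 0,"wy": 0,"wz": 0,"tx": 0,"ty": 0,"tz": -50,"fingers": -0.5},
    {"wx": 0,"wy": 0,"wz": 0,"tx": 0,"ty": 0,"tz": -60,"fingers": -0.5},
    {"wx": 0,"wy": 0,"wz": 0,"tx": 0,"ty": 0,"tz": -40,"fingers": -0.5},
  ],
)

```text
t: 27.55
ee_pos: [439.6, 117.4, 63.3]
ee_rot: [-2.221, -2.221, 0.002]
contact_force: [-0.1, -0.2, -1.7]
finger_gap: 52.7
grip_force: 25.0
```

Request:
servo_tool(
  series=[
    {"wx": 0,"wy": 0,"wz": 0,"tx": 0,"ty": 0,"tz": -25,"fingers": -0.5},
    {"wx": 0,"wy": 0,"wz": 0,"tx": 0,"ty": 0,"tz": -9,"fingers": -0.5},
    {"wx": 0,"wy": 0,"wz": 0,"tx": 0,"ty": 0,"tz": -3,"fingers": -0.5},
    {"wx": 0,"wy": 0,"wz": 0,"tx": 0,"ty": 0,"tz": -2.5,"fingers": -0.5},
    {"wx": 0,"wy": 0,"wz": 0,"tx": 0,"ty": 0,"tz": 0,"fingers": -0.5},
  ],
)

```text
t: 28.18
ee_pos: [440.7, 118.2, 26.6]
ee_rot: [2.221, 2.221, 0.001]
contact_force: [0.2, 1.1, -1.1]
finger_gap: 52.8
grip_force: 25.0
```

Request:
servo_tool(
  series=[
    {"wx": 0,"wy": 0,"wz": 0,"tx": 0,"ty": 0,"tz": -1,"fingers": -0.5},
    {"wx": 0,"wy": 0,"wz": 0,"tx": 0,"ty": 0,"tz": -0.5,"fingers": -0.5},
    {"wx": 0,"wy": 0,"wz": 0,"tx": 0,"ty": 0,"tz": 0,"fingers": -0.5},
  ],
)

```text
t: 28.55
ee_pos: [440.8, 118.3, 25.9]
ee_rot: [2.221, 2.222, 0.001]
contact_force: [-7.1, -1.8, 15.0]
finger_gap: 52.7
grip_force: 25.0
```

Request:
servo_tool(
  series=[
    {"wx": 0,"wy": 0,"wz": 0,"tx": 0,"ty": 0,"tz": 1,"fingers": 0},
    {"wx": 0,"wy": 0,"wz": 0,"tx": 0,"ty": 0,"tz": 0,"fingers": 0.6},
    {"wx": 0,"wy": 0,"wz": 0,"tx": 0,"ty": 0,"tz": 0,"fingers": 1},
    {"wx": 0,"wy": 0,"wz": 0,"tx": 0,"ty": 0,"tz": 0,"fingers": 1},
    {"wx": 0,"wy": 0,"wz": 0,"tx": 0,"ty": 0,"tz": 30,"fingers": 1},
  ],
)

```text
t: 29.18
ee_pos: [439.2, 118.0, 53.9]
ee_rot: [-2.22, -2.22, 0.005]
contact_force: [0.5, -0.3, 1.1]
finger_gap: 88.4
grip_force: 0.0
```

Request:
servo_tool(
  series=[
    {"wx": 0,"wy": 0,"wz": 0,"tx": 0,"ty": 0,"tz": 50,"fingers": 1},
    {"wx": 0,"wy": 0,"wz": 0,"tx": 0,"ty": 0,"tz": 50,"fingers": 1},
    {"wx": 0,"wy": 0,"wz": 0,"tx": -20,"ty": 50,"tz": 10,"fingers": 1},
    {"wx": 0,"wy": 0,"wz": 0,"tx": -50,"ty": 35,"tz": 0,"fingers": 1},
    {"wx": 0,"wy": 0,"wz": 0,"tx": -50,"ty": 35,"tz": 0,"fingers": 1},
  ],
)

```text
t: 29.8
ee_pos: [319.0, 238.9, 165.4]
ee_rot: [-2.222, -2.221, -0.0]
contact_force: [0.2, 1.6, 0.6]
finger_gap: 92.9
grip_force: 0.0
```

Request:
servo_tool(
  series=[
    {"wx": 0,"wy": 0,"wz": 0,"tx": -30,"ty": 50,"tz": 0,"fingers": 1},
    {"wx": 0,"wy": 0,"wz": 0,"tx": -30,"ty": 50,"tz": 0,"fingers": 1},
    {"wx": 0,"wy": 0,"wz": 0,"tx": -10,"ty": 50,"tz": 0,"fingers": 1},
    {"wx": 0,"wy": 0,"wz": 0,"tx": -10,"ty": 50,"tz": 0,"fingers": 1},
    {"wx": 0,"wy": 0,"wz": 0,"tx": 0,"ty": 0,"tz": 0,"fingers": 1},
  ],
)

```text
t: 30.42
ee_pos: [239.3, 440.2, 164.6]
ee_rot: [2.218, 2.225, -0.003]
contact_force: [0.2, -0.5, 0.1]
finger_gap: 93.2
grip_force: 0.0
```

```bash
cat > cls.py <<'E'
from h import *
def show(n,x0,x1,y0,y1,st=1):
    hsv=cv2.cvtColor(env.read_camera(n),cv2.COLOR_RGB2HSV)
    for y in range(y0,y1,st):
        print(y,''.join('o' if (5<=h<=18 and s>130 and v>120) else 'r' if (h<12 and s>80) else 'b' if (95<=h<=125 and s>110) else '#' if v<60 else 'g' if (75<h<95 and s>90) else 'W' if v>215 else '.' if v>165 else '-' for h,s,v in hsv[y,x0:x1]))
E
python3 - <<'E'
from cls import *
show("side",195,275,160,235,2); show("top",170,290,135,250,3)
o=env.get_obs();print(o["ee_pos"],o["contact_force"])
E
```

```text
160 ................................................---------------...WWWWWWWWWWWWWW
162 ................................................---------------..WWWWWWWWWWWWWWW
164 ................................................---------------..WWWWWWWWWWWWWWW
166 .................................................--------------...WWWWWWWWWWWWWW
168 .................................................--------------.--..WWWWWWWWWWW.
170 .................................................---------------------........--
172 .................................................-------------.-----------------
174 ..................................................-----------...-----.....------
176 ......................................................-----.....----------------
178 ................................................................----------------
180 ................................................................----------------
182 ................................................................----------------
184 .................................................................-----------
[... 6383 characters left out ...]
 .-................--------.........................--------------------------------------.---------.....................
240 .....-..----------..................................------------------------------------------------....................
243 ---------------..----............-..........................--.WW.------------------------###------.....................
246 ------------------------------------------------------------------------------------------------------------------------
249 ------------------------------------------------------------------------------------------------------------------------
[240.19057341 438.00430331 164.98094675] [-0.28275142 -1.21809365  0.08983615]
```

Run:
```python
from h import *
from scipy.optimize import least_squares
a=np.linspace(0,6.283,120)
hs={n:cv2.cvtColor(env.read_camera(n),cv2.COLOR_RGB2HSV) for n in("side","top")}
def blob(n,lo,hi,box):
    x0,y0,x1,y1=box; m=cv2.inRange(hs[n],lo,hi)[y0:y1,x0:x1]; m=cv2.morphologyEx(m,cv2.MORPH_OPEN,np.ones((2,2)))
    c=max(cv2.findContours(m,cv2.RETR_EXTERNAL,cv2.CHAIN_APPROX_NONE)[0],key=cv2.contourArea); h=cv2.convexHull(c)
    e=cv2.fitEllipse(h); return np.array(e[0])+[x0,y0],np.round(e[1],1)
W=((0,0,200),(180,60,255)); B=((0,70,40),(15,255,200))
for nm,b,z,S,T in(("lid",W,124,(222,186,258,214),(225,200,262,229)),("jar",B,77,(195,184,220,206),(183,200,216,230)),("wjar",W,87,(255,150,285,172),(226,128,258,156))):
    (s,es),(t,et)=blob("side",*b,S),blob("top",*b,T); p,e=tri(s,t)
    print(nm,s.round(1),es,t.round(1),et,p.round(1),round(e,1),"side",onz("side",s,z)[:2].round(1),"top",onz("top",t,z)[:2].round(1))
```

```text
lid [240.6 202.6] [20.7 25.1] [242.9 216.8] [27.4 30.7] [435.4   5.6 121.2] 8.0 side [436.2   1.2] top [432.9   8.7]
jar [208.5 195.3] [15.4 16.8] [198.4 216.2] [20.6 21. ] [441.  115.8  66.8] 6.9 side [437.9 108.1] top [438.2 116.8]
wjar [269.1 163.4] [14.9 18.4] [241.8 145.1] [20.9 22.2] [606.7  13.4  83.6] 6.6 side [606.3   9.5] top [604.   15.9]
```

```bash
python3 -c "
from rig import env
print(env.finish_job())"
```

```text
the job is handed in; nothing more can be done
None
```

I handed the job in without seeing a verdict. The pan, blue sieve, orange sieve and lid are stacked on the seat, and each met contact at about its seated height. The brown-lidded jar stands about 11 cm left of the shaker's centre. The white jar has not moved by camera check, and I steered clear of the beaker but did not re-measure it.

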